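# Close and lock the sample transport case

## Robot

A 6-joint arm with a two-finger parallel gripper is mounted at the origin on a cart in front of the work surface, level with it; the furniture and walls round the work are solid. World frame = base frame: x ahead of the robot, y to its left, z up, the work surface at z = 0. Lengths are in m, angles in rad, forces in N, time in s.
With the tool pointing down it reaches from about 0.35 to 0.85 m from the base axis. Payload 8.1 kg.
Tool frame: the origin (TCP) lies midway between the tips of the shut fingers; the grasp point (between the pads) lies 19 mm behind it (robot.grip_point_offset is the distance from the TCP to the grasp point, in m); z points along the fingers, y is the line along which they close (so a half turn about z gives the same grasp; the last joint's range is limited). The gripper opens to 93 mm and grips with 3 to 60 N. Pads are 15 mm wide; open, the fingers measure 128 mm over their backs; the gripper's body (75 mm by 188 mm) begins 65 mm behind the grasp point.
Start: joints at [1.077, 0.13, 1.488, -0, 1.523, -0.085], TCP at [0.238, 0.551, 0.219] pointing down, gripper open.
Joint ranges: [-2.96, 2.96], [-0.89, 2.26], [0.02, 2.5], [-1.34, 4.48], [0, 2.73], [-2.66, 2.66]. Speed limits (rad/s): [2.39, 2.39, 2.79, 3.14, 3.14, 3.14].

## Interface

Orientations are given as a rotation vector (axis times angle).
In Python, from plant import robot, read_camera, job gives the robot as it stands.
- The arm moves only by the shell command python3 -m inch 'ROWS' [FORCE]. ROWS is JSON, one flat list of numbers, 5 for each row, row after row: the shift along the world's x, y, z in mm, then the turn about the world's z in degrees, then the opening in per cent of the stroke, from 0 (shut) to 100 (fully open). In form: [dx, dy, dz, yaw, hand, dx, dy, dz, yaw, hand, ...]. A call has 1 to 10 rows; each row is the pose to reach, as a shift and turn from the pose commanded when the call began; what a row does not reach only later rows make up. A row lasts 1/12 s, in which the tool goes at most 41.7 mm and 7.16 degrees, less where a joint would pass 70% of its speed; a pose out of reach is approached as far as the arm can. A call with a gripper value outside its range is refused whole. The fingers move at their own pace and stop on an object; FORCE is the grip in N (left out, the last holds). Time passes only in rows, so rows that repeat a pose let the fingers close. It gives the time, the measured TCP pose, the force, the opening and the grip force at its end, in the units of the state.
- robot.read_state(): the state, without advancing time (a new reading comes with each control period).
- read_camera(name): name is "side" or "top"; returns a dict with "image" (480x640x3 uint8, blue, green, red), "K" (3x3 intrinsics, pixels), "D" ([k1, k2, p1, p2, k3] as OpenCV has them; the pictures are not rectified), "extrinsics" (4x4, takes a point from world to camera coordinates). Camera axes: x right, y down, z forward; pixel columns grow to the right and rows downward; lengths in m; the calibration is good to about 2 mm. A picture is of the moment at which its call begins. There is no depth.
- job.close_job(): hands the job in; it is judged then, once.
The state is a dict: "t": time; "q": joint angles; "dq": joint speeds; "joint_torque": joint torques, N m; "tool_pos": TCP position; "orientation": TCP orientation; "force": force on the tool from outside, world axes, zero at the start; "wrist_torque": the same for the moment, N m; "opening": finger opening in m; "gripper_force": force on a finger pad.
Only numpy, scipy, OpenCV 4.12 (cv2) and the standard library are available. Lean on these libraries where they do the work, as an engineer would, in place of code of your own. Each camera call takes 0.05 s, during which the arm holds its last target. There are 200 camera calls.

## Task

Close the lid of the grey sample transport case fully, then lock it with the winged quarter-turn fastener on the lid: turn the wing until it lines up with the two small ribs beside it, push it in, and turn it a quarter turn clockwise (seen from above) to its stop so that it stays in. Let go, and do not disturb the timer and the bottle standing beside the case.

Things in the scene. Friction and masses are not known exactly. Their poses are not given: they have to be found in the camera images.
- case: Grey metal open-topped transport case with three specimen jars packed inside, 160 mm deep (its x) x 200 mm wide (its y) x 90 mm high to the rim, heavy, does not move. Origin at the centre of its underside; z up; its front, which faces the robot, is its -x side; the lid is hinged along the rim on its +x side. A steel plate inside, below the front of the lid, has a keyed slot whose long way runs along the case's y.
- lid (a joint): Angle of the lid, rad: 0 = fully shut (a hard stop), grows as the front edge rises, at most 1.3. The hinge is stiff, so the lid stays where it is left; about 1 to 3 N down on its front edge shuts it. The lid is a 6 mm plate, 168 mm from hinge to front edge and 204 mm wide; its top is 96 mm above the worktop when shut.
- lid_hinge (a point): Point on the hinge axis of the lid, midway across the case; it is level with the case's rim (90 mm up) and 80 mm behind the case's centre. The hinge axis runs along the case's y.
- lid_front (a point): Point on the top face of the lid, midway across its width, 160 mm from the hinge axis (8 mm short of the front edge). It rides with the lid; x of its frame points along the lid to the hinge, z out of the lid's top.
- wing (a point): Centre of the black wing handle of the fastener, an upright blade 70 mm long, 12 mm thick and 32 mm high with a steel shank below; it rides with the lid, 125 mm from the hinge, midway across. Its y axis runs along the blade, x across it, z along the fastener's axis (up when the lid is shut). Raised, with the lid shut, the blade's underside is 24 mm and its centre 40 mm above the lid's top; pushed in it sits up to 18 mm lower.
- stud_turn (a joint): Turn of the fastener, rad: 0 = blade along the case's y, in line with two small raised aluminium ribs on the lid (8 x 24 mm, 4 mm high, 56 mm either side of the fastener's axis), where the 44 mm cross-bar under the lid passes the slot (it passes within about 0.15 rad either way); grows clockwise seen from above the lid; +1.57 = blade pointing front to back, a hard stop, the locked position. It turns from -0.6 to 1.57, easily, and stays as it is left.
- stud_in (a joint): How far the fastener is pushed in, m: 0 = raised, 0.018 = fully in (stop). A spring pushes it out with 3 N when raised and 7.5 N when fully in. Out of line with the slot it stops at about 0.0015 with the lid shut. In line it goes to 0.018, and it can be turned only when 0.015 or more in. Turned and let go, its cross-bar catches under the plate and it stays at about 0.0145; not turned, it springs out again.
- timer: Bystander: white table timer, 42 x 66 x 57 mm, origin at the centre of its underside.
- bottle: Bystander: white screw-cap bottle, 50 mm across, 135 mm high, origin at the centre of its underside.

How it is judged:
By the outcome, as a careful person would: the job done as asked, in the order asked, and still so for the second after the job is handed in, with the robot touching nothing.
It also fails if it takes over 48 s, if anything falls off the work surface, if the arm or the gripper's body presses on something with over 40 N, if the wrist force passes 120 N, or if a joint passes its speed limit or range.

## Working session

There is one attempt and no reset: what is moved stays moved. The work goes in short steps, Python scripts to look and compute and a shell command to move; the robot and the scene stay as the last step left them, time stands still between calls to the robot, and variables do not carry over. Pictures are saved under pics/ and viewed, at most 10 in all, crops included, and the job is handed in when it is done.

```bash
mkdir -p pics; ls; python3 - <<'E'
from plant import robot, read_camera, job
import cv2
for n in("side","top"):
    c=read_camera(n); cv2.imwrite(f"pics/{n}0.png",c["image"]); print(n,c["K"],c["D"],c["extrinsics"])
print(robot.read_state(), robot.grip_point_offset)
E
```

```text
pics
side [[535.70818691   0.         320.46960246]
 [  0.         535.70818691 240.18293113]
 [  0.           0.           1.        ]] [-0.16130322  0.          0.          0.          0.        ] [[ 0.78768396 -0.61577044 -0.0195125  -0.39185529]
 [-0.41722912 -0.5098743  -0.7522952   0.32901851]
 [ 0.45329222  0.60071205 -0.65853717  1.00592206]
 [ 0.          0.          0.          1.        ]]
top [[459.60769499   0.         327.2927536 ]
 [  0.         459.60769499 242.19429628]
 [  0.           0.           1.        ]] [0.00981503 0.         0.         0.         0.        ] [[ 0.01331735 -0.9998735  -0.00869709  0.06550139]
 [-0.99887994 -0.01290816 -0.04552183  0.5221512 ]
 [ 0.04540381  0.00929358 -0.99892548  1.09436743]
 [ 0.          0.          0.          1.        ]]
{'t': 0.1, 'q': array([ 1.07658084e+00,  1.31107123e-01,  1.48915108e+00,  1.06927075e-06,
        1.52299423e+00, -8.54166093e-02]), 'dq': array([ 8.87713742e-05, -1.44428413e-03, -1.33344325e-03,  1.31788739e-03,
       -8.15272657e-04, -1.64421249e-04]), 'joint_torque': array([ 1.06465559e-03, -5.61337674e+01, -4.93100488e+01,  7.71075231e-02,
        2.90568452e-02, -6.20157425e-05]), 'tool_pos': array([0.23825215, 0.55011792, 0.21769011]), 'orientation': array([-6.37581152e-01, -3.07572788e+00,  2.49758487e-03]), 'force': array([-0.38231086,  0.41526971,  0.55176114]), 'wrist_torque': array([ 0.00131446,  0.06080737, -0.03413306]), 'gripper_force': 0.0, 'opening': 0.09306479524832993} 0.0188
```

View pics/side0.png

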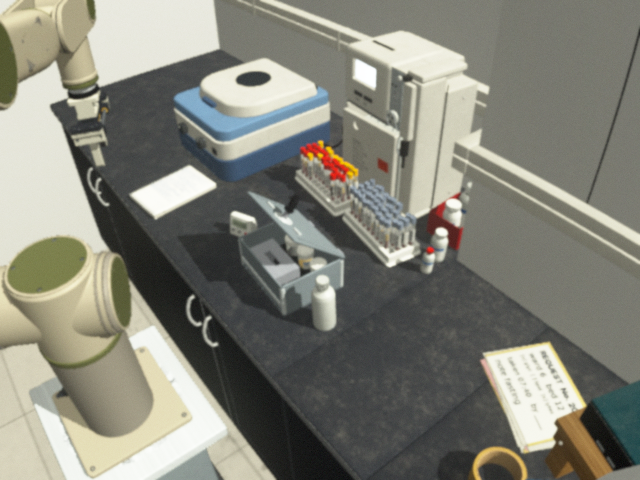

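View pics/top0.png

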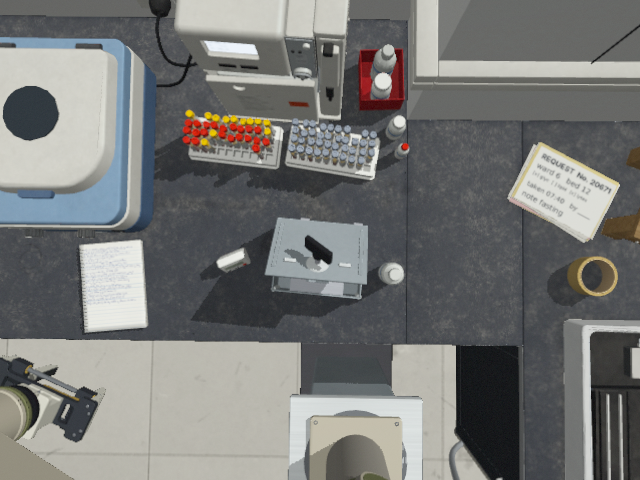

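The side view shows the case around (292,262) with its lid about half open, the timer at (242,222) and the bottle at (323,303). The top view shows the lid at (318,250), the wing at (318,249) turned off the ribs, the timer at (233,260) and the bottle at (391,273). I'll enlarge both.

```bash
python3 - <<'E'
import cv2
a=cv2.imread("pics/top0.png")[205:310,205:415]; cv2.imwrite("pics/topc.png",cv2.resize(a,None,fx=3.8,fy=3.8,interpolation=cv2.INTER_CUBIC))
a=cv2.imread("pics/side0.png")[180:340,220:360]; cv2.imwrite("pics/sidec.png",cv2.resize(a,None,fx=3.75,fy=3.75,interpolation=cv2.INTER_CUBIC))
E
```

```text
(no output)
```

View pics/topc.png

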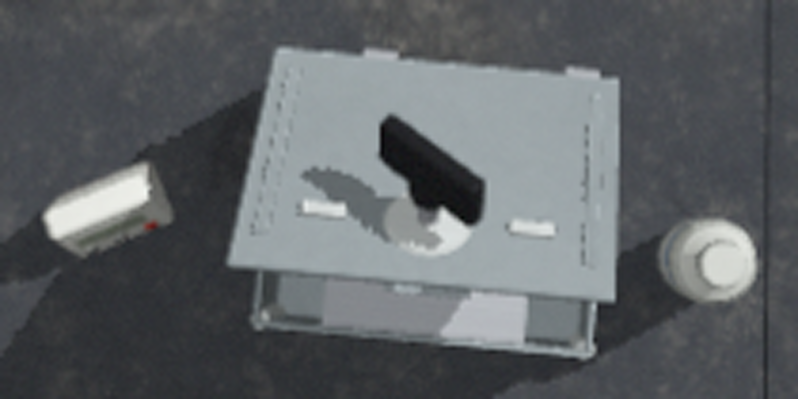

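View pics/sidec.png

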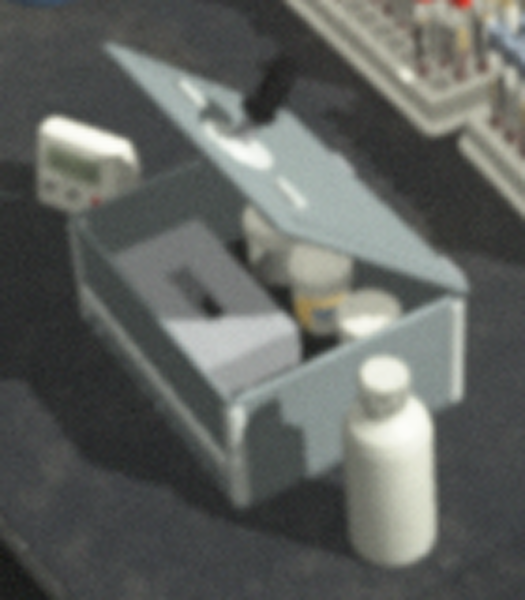

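Top crop: lid back corners at (279,48) and (619,78), lid front corners at (230,267) and (613,300), case front rim at about (255,322) and (594,352), and the blade's top edge from about (388,118) to (482,182). Side crop: lid front left corner at (107,45), right at about (300,236), rear right at (465,290), case front rim at (75,222) and (235,405). Next I'll triangulate these.

```bash
cat > h.py <<'E'
import numpy as np, cv2
from plant import robot, read_camera, job
def cams(): return {n:read_camera(n) for n in("side","top")}
def ray(c,p):
    u=cv2.undistortPoints(np.array([[p]],float),c["K"],np.array(c["D"]))[0,0]
    E=c["extrinsics"];R=E[:3,:3];o=-R.T@E[:3,3];return o,R.T@np.array([u[0],u[1],1])
def onz(c,p,z): o,d=ray(c,p);return o+d*(z-o[2])/d[2]
def tri(c,ps,pt):
    o1,d1=ray(c["side"],ps);o2,d2=ray(c["top"],pt)
    s=np.linalg.lstsq(np.c_[d1,-d2],o2-o1,rcond=None)[0];a=o1+d1*s[0];b=o2+d2*s[1]
    return (a+b)/2,np.linalg.norm(a-b)
E
python3 - <<'E'
from h import *
np.set_printoptions(precision=4,suppress=True)
c=cams()
T=lambda x,y:(205+(x+.5)/3.8-.5,205+(y+.5)/3.8-.5)
S=lambda x,y:(220+(x+.5)/3.75-.5,180+(y+.5)/3.75-.5)
for n,p in dict(hl=(279,48),hr=(619,78)).items(): print(n,onz(c["top"],T(*p),.093))
for n,p in dict(rl=(255,322),rr=(594,352)).items(): print(n,onz(c["top"],T(*p),.09))
for n,p in dict(rl=(75,222),rr=(235,405)).items(): print(n,'side',onz(c["side"],S(*p),.09))
for n,s,t in(("fl",(107,45),(230,267)),("fr",(300,236),(613,300)),("hr",(465,290),(619,78)),("rl",(75,222),(255,322)),("rr",(235,405),(594,352)),("ribl",(190,93),(323,209)),("ribr",(291,193),(532,228)),
 ): print(n,*tri(c,S(*s),T(*t)))
for n,z,p in(("timer",.057,(98,200)),("bottle",.135,(718,265))): print(n,onz(c["top"],T(*p),z))
E
```

```text
hl [0.572  0.1826 0.093 ]
hr [ 0.5568 -0.0178  0.093 ]
rl [0.4108 0.1941 0.09  ]
rr [ 0.3961 -0.0049  0.09  ]
rl side [0.4063 0.1862 0.09  ]
rr side [ 0.3939 -0.0052  0.09  ]
fl [0.4468 0.1926 0.203 ] 0.002143864581603255
fr [ 0.4353 -0.0104  0.1962] 0.009834356871683131
hr [ 0.555  -0.0165  0.0917] 0.004685269196153801
rl [0.4105 0.1951 0.0817] 0.0002493492243497649
rr [ 0.3953 -0.0045  0.0886] 0.001630330610597134
ribl [0.4763 0.1477 0.1792] 0.0016760591997100045
ribr [0.468  0.035  0.1793] 0.000729554359424895
timer [0.4815 0.2952 0.057 ]
bottle [ 0.4489 -0.0709  0.135 ]
```

```bash
python3 -m inch '[182,-430,45,-105,0,182,-430,45,-105,0,182,-430,45,-105,0,182,-430,45,-105,0,182,-430,45,-105,0,182,-430,45,-105,0,182,-430,45,-105,0,182,-430,45,-105,0,182,-430,45,-105,0,182,-430,45,-105,0]' 20
```

```text
t: 1.03
tool_pos: [0.4003, 0.1667, 0.2589]
orientation: [2.323, 2.115, 0.001]
force: [0.6, 0.1, 0.3]
opening: 0.0309
gripper_force: 0.0
```

```bash
python3 -m inch '[0,0,0,0,0,0,0,0,0,0,0,0,0,0,0,0,0,0,0,0]'; python3 - <<'E'
from scipy.spatial.transform import Rotation as R
from plant import robot
y=R.from_rotvec(robot.read_state()["orientation"]).as_matrix()[:,1]
import numpy as np;print(np.degrees(np.arctan2(y[1],y[0])))
E
```

```text
t: 1.37
tool_pos: [0.3996, 0.1696, 0.2583]
orientation: [-2.314, -2.124, 0.0]
force: [0.2, -0.3, -1.1]
opening: 0.0042
gripper_force: 0.0
-4.904918388781361
```

```bash
python3 -m inch '[20,-24,-20,0,0,40,-47,-40,0,0,40,-47,-48,0,0,37,-47,-58,0,0,33,-47,-68,0,0,29,-47,-78,0,0,25,-46,-88,0,0,21,-46,-98,0,0,17,-46,-108,0,0,14,-46,-118,0,0]' && python3 -m inch '[-2,0,-8,0,0,-4,0,-16,0,0,-5,0,-24,0,0,-6,0,-30,0,0,-7,0,-34,0,0,-7,0,-37,0,0,-7,0,-39,0,0]'
```

```text
t: 2.2
tool_pos: [0.4135, 0.1243, 0.1403]
orientation: [2.314, 2.125, 0.002]
force: [-0.1, 0.5, 1.3]
opening: 0.0005
gripper_force: 0.6
t: 2.78
tool_pos: [0.407, 0.1225, 0.1012]
orientation: [-2.317, -2.121, 0.001]
force: [-0.5, -0.0, 0.7]
opening: 0.0005
gripper_force: 0.5
```

```bash
python3 -m inch '[0,0,-2,0,0,0,0,-4,0,0,0,0,-6,0,0,0,0,-7,0,0,0,0,-8,0,0]'
```

```text
t: 3.2
tool_pos: [0.4075, 0.1226, 0.0959]
orientation: [2.317, 2.121, -0.0]
force: [-15.7, -3.4, 33.2]
opening: 0.0004
gripper_force: 16.5
```

The force jumped at z = 0.096, which is the shut height. I'll lift off, move clear and look.

```bash
python3 -m inch '[0,0,30,0,0,0,0,70,0,0,0,0,110,0,0,0,35,150,0,0,0,75,165,0,50,0,115,165,0,50,0,155,165,0,50,0,195,165,0,50,0,195,165,0,50,0,195,165,0,50]'; python3 - <<'E'
from h import *
c=cams()
cv2.imwrite("pics/t1.png",c["top"]["image"]);cv2.imwrite("pics/s1.png",c["side"]["image"])
a=c["top"]["image"][205:310,265:415]; b=c["side"]["image"][200:320,220:360]
a=cv2.resize(a,(400,280),interpolation=cv2.INTER_CUBIC);b=cv2.resize(b,(400,343),interpolation=cv2.INTER_CUBIC)
o=np.zeros((343,800,3),np.uint8);o[:280,:400]=a;o[:,400:]=b;cv2.imwrite("pics/m1.png",o)
E
```

```text
t: 4.03
tool_pos: [0.4065, 0.3198, 0.2579]
orientation: [-2.313, -2.126, 0.001]
force: [0.1, -0.3, 0.2]
opening: 0.0357
gripper_force: 0.0
```

View pics/m1.png

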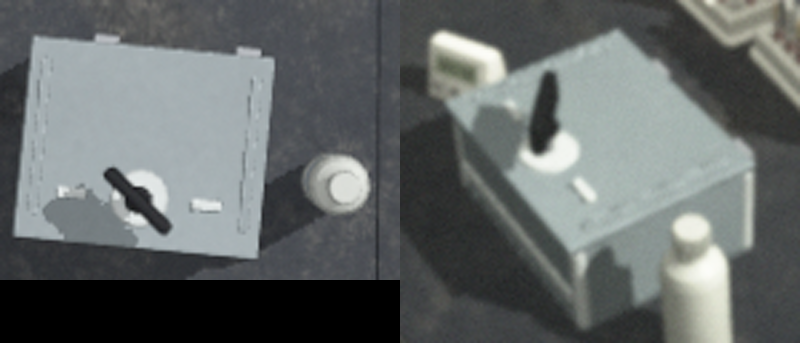

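The lid is shut. In the panel's top view the blade runs from about (108,172) to (168,230), and the ribs are at (70,190) and (205,206). I'll measure the blade and ribs.

```bash
python3 - <<'E'
from h import *
np.set_printoptions(precision=4,suppress=True)
c=cams(); im=c["top"]["image"]; x0,y0=295,262
r=(slice(y0,298),slice(x0,340)); g=im[r].max(2)
m=(g<45).astype(np.uint8)
n,l,st,ce=cv2.connectedComponentsWithStats(m); print(st,ce)
k=1+st[1:,4].argmax(); p=np.argwhere(l==k)[:,::-1]+[x0,y0]
W=np.array([onz(c["top"],q,.150)[:2] for q in p]); mu=W.mean(0); w,v=np.linalg.eigh(np.cov((W-mu).T)); d=v[:,1]
rc=cv2.minAreaRect((W*1000).astype(np.float32)); print(rc)
print(mu,np.sqrt(w)*12**.5,np.degrees(np.arctan2(d[1],d[0]))%180)
T=lambda x,y:(265+(x+.5)/2.667-.5,205+(y+.5)/2.667-.5)
for q in((33,37),(274,58),(14,236),(257,258),): print(onz(c["top"],T(*q),.096))
for q in((70,190),(205,206)): print('rib',onz(c["top"],T(*q),.1))
E
```

```text
[[   0    0   45   36 1581]
 [   9    8   17   17   29]
 [  20   13    6    6    6]
 [  27   26    4    4    4]] [[22.0664 17.4915]
 [17.3793 17.    ]
 [22.5    15.5   ]
 [28.5    27.5   ]]
((438.077392578125, 103.46710968017578), (47.47822189331055, 5.065929412841797), 44.05127716064453)
[0.4372 0.1014] [0.0049 0.045 ] 43.60127653253355
[0.5688 0.1844 0.096 ]
[ 0.5537 -0.0173  0.096 ]
[0.4027 0.1971 0.096 ]
[ 0.3874 -0.0048  0.096 ]
rib [0.4416 0.1509 0.1   ]
rib [0.4299 0.0389 0.1   ]
```

```bash
python3 - <<'E'
from h import *
np.set_printoptions(precision=4,suppress=True)
c=cams(); im=c["top"]["image"]; x0,y0=295,260
g=im[y0:298,x0:340].max(2)
for th in(60,75,90):
    n,l,st,ce=cv2.connectedComponentsWithStats((g<th).astype(np.uint8))
    k=1+st[1:,4].argmax(); p=np.argwhere(l==k)[:,::-1]+[x0,y0]
    W=np.array([onz(c["top"],q,.148)[:2] for q in p]); rc=cv2.minAreaRect((W*1000).astype(np.float32))
    mu=W.mean(0); w,v=np.linalg.eigh(np.cov((W-mu).T)); d=v[:,1]
    print(th,len(p),mu,np.sqrt(w*12),np.degrees(np.arctan2(d[1],d[0]))%180,rc)
E
```

```text
60 161 [0.4364 0.0939] [0.0124 0.0601] 45.880225308041396 ((435.70745849609375, 93.29853057861328), (65.41454315185547, 16.341672897338867), 45.87154006958008)
75 178 [0.436  0.0939] [0.0135 0.0626] 45.67159754743875 ((435.7008056640625, 93.29557037353516), (65.41462707519531, 19.31431770324707), 45.76938247680664)
90 193 [0.436  0.0938] [0.0141 0.0628] 45.89431889912463 ((436.22247314453125, 93.82785034179688), (66.91297149658203, 19.311708450317383), 45.868072509765625)
```

```bash
python3 -m inch '[30,-40,0,-7,60,30,-80,0,-14,60,30,-120,0,-21,60,30,-160,0,-28,60,30,-200,0,-35,60,30,-226,0,-39,60,30,-226,-20,-39,60,30,-226,-40,-39,60,30,-226,-60,-39,60,30,-226,-60,-39,60]' 30; python3 - <<'E'
from scipy.spatial.transform import Rotation as R
from plant import robot
y=R.from_rotvec(robot.read_state()["orientation"]).as_matrix()[:,1]
import numpy as np;print(np.degrees(np.arctan2(y[1],y[0])),robot.read_state()["tool_pos"])
E
```

```text
t: 5.17
tool_pos: [0.4348, 0.0902, 0.1947]
orientation: [-2.892, -1.222, 0.008]
force: [0.1, -0.3, -0.3]
opening: 0.0558
gripper_force: 0.0
-44.18459390467697 [0.43478512 0.09015822 0.19471942]
```

```bash
python3 -m inch '[0,0,0,0,60,0,0,0,0,60]'; python3 -m inch '[0,0,0,0,60]'
```

```text
t: 5.33
tool_pos: [0.4376, 0.0913, 0.1999]
orientation: [2.892, 1.225, 0.002]
force: [0.0, 0.1, 0.2]
opening: 0.0559
gripper_force: 0.0
t: 5.42
tool_pos: [0.438, 0.0916, 0.2004]
orientation: [2.892, 1.226, 0.004]
force: [-0.3, 0.3, -0.0]
opening: 0.0557
gripper_force: 0.0
```

```bash
python3 -m inch '[-1,2,-20,0,60,-1,2,-40,0,60,-1,2,-60,0,60,-1,2,-72,0,60,-1,2,-78,0,60,-1,2,-79,0,60,-1,2,-79,0,60]'; python3 -m inch '[0,0,0,0,20,0,0,0,0,5,0,0,0,0,5,0,0,0,0,5,0,0,0,0,5]' 15
```

```text
t: 6.0
tool_pos: [0.4366, 0.0937, 0.1203]
orientation: [2.892, 1.227, 0.001]
force: [-0.8, 0.7, 0.1]
opening: 0.0559
gripper_force: 0.0
t: 6.42
tool_pos: [0.4364, 0.0937, 0.12]
orientation: [2.892, 1.226, 0.001]
force: [-0.4, 0.3, 1.0]
opening: 0.0271
gripper_force: 0.0
```

```bash
python3 -m inch '[0,0,0,0,0,0,0,0,0,0,0,0,0,0,0,0,0,0,0,0]' 15; python3 -m inch '[0,0,0,7,0,0,0,0,14,0,0,0,0,21,0,0,0,0,28,0,0,0,0,35,0,0,0,0,40,0,0,0,0,40,0,0,0,0,40,0]' 40
```

```text
t: 6.75
tool_pos: [0.4357, 0.0941, 0.1196]
orientation: [-2.891, -1.226, 0.001]
force: [-2.0, 2.3, 2.5]
opening: 0.0122
gripper_force: 15.0
t: 7.42
tool_pos: [0.4359, 0.094, 0.1196]
orientation: [-2.301, -2.138, 0.0]
force: [-2.4, 2.3, 2.3]
opening: 0.0118
gripper_force: 40.0
```

```bash
python3 -m inch '[0,0,-3,0,0,0,0,-6,0,0,0,0,-9,0,0,0,0,-12,0,0,0,0,-15,0,0,0,0,-17,0,0,0,0,-17,0,0]'
```

```text
t: 8.0
tool_pos: [0.4359, 0.094, 0.1026]
orientation: [-2.301, -2.137, 0.0]
force: [-5.7, 3.8, 6.5]
opening: 0.012
gripper_force: 40.0
```

The force is near the spring's 7 N, so it went in without slipping. I'll turn it now.

```bash
python3 -m inch '[0,0,-1,0,0,0,0,-1,-7,0,0,0,-1,-14,0,0,0,-1,-21,0,0,0,-1,-28,0,0,0,-1,-35,0,0,0,-1,-42,0]'
```

```text
t: 8.58
tool_pos: [0.4358, 0.094, 0.1019]
orientation: [-2.918, -1.162, 0.001]
force: [-5.3, 3.4, 6.7]
opening: 0.0119
gripper_force: 40.0
```

```bash
python3 -m inch '[0,0,0,-7,0,0,0,0,-14,0,0,0,0,-21,0,0,0,0,-28,0,0,0,0,-35,0,0,0,0,-42,0,0,0,0,-48,0,0,0,0,-50,0,0,0,0,-50,0]'; python3 -c 'from plant import robot;s=robot.read_state();print(s["wrist_torque"],s["orientation"])'
```

```text
t: 9.33
tool_pos: [0.4358, 0.0942, 0.1019]
orientation: [-3.136, 0.174, 0.001]
force: [-5.9, 4.7, 7.1]
opening: 0.0115
gripper_force: 40.1
[0.93866803 1.34104998 0.42878464] [-3.13599910e+00  1.74107637e-01  1.37180425e-03]
```

```bash
python3 -m inch '[0,0,1,0,0,0,0,3,0,0,0,0,3,0,0,0,0,3,0,30,0,0,3,0,30,0,0,3,0,30,0,0,3,0,30,0,0,3,0,30,0,0,3,0,30]'; python3 -m inch '[0,0,10,0,30,0,0,25,0,30,0,0,50,0,30,0,0,80,0,30,0,0,115,0,30,0,30,140,0,30,0,70,140,0,30,0,110,140,0,30,0,150,140,0,30,0,190,140,0,30]'; python3 - <<'E'
from h import *
c=cams()
a=c["top"]["image"][205:310,205:415]; b=c["side"]["image"][200:340,220:360]
a=cv2.resize(a,(480,240),interpolation=cv2.INTER_CUBIC);b=cv2.resize(b,(320,320),interpolation=cv2.INTER_CUBIC)
o=np.zeros((320,800,3),np.uint8);o[:240,:480]=a;o[:,480:]=b;cv2.imwrite("pics/m2.png",o)
y0,x0=260,295;g=c["top"]["image"][y0:298,x0:340].max(2)
n,l,st,ce=cv2.connectedComponentsWithStats((g<75).astype(np.uint8))
k=1+st[1:,4].argmax(); p=np.argwhere(l==k)[:,::-1]+[x0,y0]
W=np.array([onz(c["top"],q,.135)[:2] for q in p]);mu=W.mean(0); w,v=np.linalg.eigh(np.cov((W-mu).T)); d=v[:,1]
print(mu,np.sqrt(w*12),np.degrees(np.arctan2(d[1],d[0])))
E
```

```text
t: 10.08
tool_pos: [0.4362, 0.0935, 0.1045]
orientation: [3.137, -0.166, 0.0]
force: [0.7, -0.3, 0.6]
opening: 0.028
gripper_force: 0.0
t: 10.92
tool_pos: [0.4361, 0.2855, 0.246]
orientation: [-3.136, 0.167, -0.002]
force: [1.2, -0.5, 0.5]
opening: 0.0279
gripper_force: 0.0
[0.4354974  0.09403497] [0.01329201 0.06208594] 175.572182062378
```

View pics/m2.png

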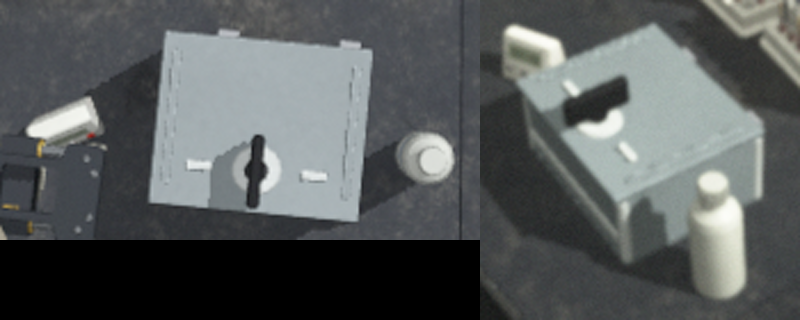

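The panel's top view shows the blade front to back at (257,170), between the ribs at (199,164) and (314,176). In the side view it sits low, and the timer and bottle stand as before. I'll check the blade's height before handing in.

```bash
python3 - <<'E'
from h import *
c=cams(); S=lambda x,y:(220+(x-480)/2.286,200+y/2.286); T=lambda x,y:(205+x/2.286,205+y/2.286)
print(tri(c,S(626,78),T(259,136)),tri(c,S(566,102),T(254,206)))
E
```

```text
(array([0.46793222, 0.08966264, 0.13485697]), np.float64(0.00043555957460042)) (array([0.40242342, 0.0936388 , 0.13798824]), np.float64(0.0008601232642353817))
```

The blade's top is at about 0.137 m, against 0.1375 expected when caught, so it is locked.

```bash
python3 -c 'from plant import job;print(job.close_job())'
```

```text
the job is handed in; nothing more can be done
None
```

The lid is shut and the fastener is pushed in, turned clockwise to its stop and holding, with the gripper clear, the timer and bottle undisturbed, and the job handed in at about 11 s.

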